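Reset the interlock with both keys

ROBOT

A 6-joint arm with a two-finger parallel gripper is mounted at the origin on a cart in front of the work surface, level with it; the furniture and walls round the work are solid. World frame = base frame: x ahead of the robot, y to its left, z up, the work surface at z = 0. Lengths are in m, angles in rad, forces in N, time in s.
With the tool pointing down it reaches from about 0.3 to 0.875 m from the base axis. Payload 6.4 kg.
Tool frame: the origin (TCP) lies on the mounting face of the last link; the fingertips stand 173 mm ahead of it and the grasp point (between the pads) lies 155 mm ahead of it; z points along the fingers, y is the direction in which the jaws open and shut (so a half turn about z gives the same grasp; the last joint's range is limited). The gripper opens to 85 mm and grips with 20 to 120 N. Pads are 22 mm wide; open, the fingers measure 114 mm over their backs; the gripper's body (76 mm by 85 mm) begins 54 mm behind the grasp point. The pads swing forward as they close: fully open they stand 13 mm farther back than shut.
Start: joints at [1.022, 0.181, 1.607, -0, 1.354, -0.206], TCP at [0.193, 0.542, 0.405] pointing down, gripper open.
Joint ranges: [-2.99, 2.99], [-0.89, 2.07], [0.3, 2.58], [-1.14, 4.28], [0, 2.63], [-3.12, 3.12]. Speed limits (rad/s): [2.57, 2.57, 3.01, 3.14, 3.14, 3.14].

INTERFACE

Orientations are given as a unit quaternion [w, x, y, z].
In Python, from workcell import r gives the robot as it stands. The module is installed in compiled form; this text tells all that it offers.
- The arm moves only by the shell command python3 -m jog 'ROWS' [FORCE]. ROWS is JSON, a list that holds one entry, the list of rows, each a list of 7 numbers: the shift along the world's x, y, z in m, then the turn, a rotation vector about the world's x, y, z in degrees, then the opening, from 0 (shut) to 1 (fully open). A call has 1 to 5 rows; each row shifts and turns the pose as measured when the row begins; what a row does not reach is not made up. A row lasts 1/12 s, in which the tool goes at most 41.7 mm and 7.16 degrees, less where a joint would pass 70% of its speed; a pose out of reach is approached as far as the arm can. A call is refused whole if a number of a shift passes 0.0417 or a number of a turn 7.16, either way. A call with a gripper value outside its range is refused whole. The fingers move at their own pace and stop on an object; FORCE is the grip in N (left out, the last holds). Time passes only in rows, so rows that do not move let the fingers close. It gives the time, the measured TCP pose, the force and the opening at its end, in the units of the state.
- r.get_obs(): the state, without advancing time (a new reading comes with each control period).
- r.read_camera(name): name is "scene" or "top"; returns the picture (420x560x3 uint8, blue, green, red); there is no depth.
- r.camera_model(name): a dict with "fx", "fy", "cx", "cy" (pixels), "rvec" (rotation vector, rad) and "tvec" (3), from world to camera coordinates, as OpenCV has them. Camera axes: x right, y down, z forward; pixel columns grow to the right and rows downward; lengths in m; the calibration is good to about 2 mm. A picture is of the moment at which its call begins. camera_model takes no time and is no camera call.
- r.hand_in(): hands the job in, once; it reports no verdict.
The state is a dict: "time": time; "joint_positions": joint angles; "dq": joint speeds; "joint_torque": joint torques, N m; "tcp_pos": TCP position; "tcp_rot": TCP orientation; "contact_force": force on the tool from outside, world axes, zero at the start; "torque": the same for the moment, N m; "opening": finger opening in m.
Only numpy, scipy, OpenCV 4.12 (cv2) and the standard library are available. Lean on these libraries where they do the work, as an engineer would, in place of code of your own. Each camera call takes 0.05 s, during which the arm holds its last target.

TASK

Reset the interlock at the control box with the two square keys. Push its clear guard fully back off the keys, then press both square keys together with the two fingertips, all the way down, hold them for about three seconds and let them come up; then push the guard fully forward over the keys again. Only push and press with the fingers: do not pinch the guard's lip, do not press the round keys of the other box, and leave the loose things on the table where they are.

Things in the scene. Friction and masses are not known exactly. Their poses are not given: they have to be found in the camera images.
- reset_box: Grey control box fixed to the table, 148 x 140 x 40 mm, two square black keys near its front, a clear guard sliding between side rails. Origin: on the table; case from x = -82 to +66, y = -70 to +70 mm, flat top at z = 40 mm. The -x end is the front and roughly faces the robot. Rails at y = +-59 to +-66 mm, up to z = 58 mm; only the guard's lip (72 mm) is higher.
- key_left_top (a point): Centre of the top face of the square key on the box's +y side. Key 26 x 26 mm, its top 47 mm above the table when up (7 mm above the case top); at box x = -45, y = +27 mm. The two keys' centres are 54 mm apart, so there are 28 mm between them.
- key_right_top (a point): The same for the key on the box's -y side (box x = -45, y = -27 mm).
- key_left (a joint): Press travel of the left (+y) square key (m): 0 up, 0.005 fully down, growing as it is pressed straight down. Spring force about 1.6 N at the start of the travel, 5.6 N fully down; it springs back up by itself.
- key_right (a joint): Press travel of the right (-y) square key (m): 0 up, 0.005 fully down, growing as it is pressed straight down. Spring force about 1.6 N at the start of the travel, 5.6 N fully down; it springs back up by itself.
- guard (a joint): Slide of the guard along the box's +x (m): 0 fully forward, covering the keys; 0.066 fully back against its end stop, the keys quite uncovered. It stays where it is left; about 2 N of friction.
- guard_lip (a point): Top centre of the guard's upright aluminium lip, 72 mm above the table, moving with the guard; at box x = -72 mm when shut, -6 mm when open. Lip: 8 mm thick (box x), 90 mm wide, 18 mm tall, on the front edge of a clear plate (51 to 54 mm above the table) that runs 64 mm to +x. Push its front face to open, its rear face to shut, fingertips 57 to 66 mm above the table, clear of keys and plate.
- round_box: The other control box: the same fixed grey case with the same layout and origin, but two round black keys (28 mm) and no guard. Not to be operated; the two boxes may have changed places.
- round_left (a joint): Press travel (m) of the round key on the +y side of the other box; 0 up.
- round_right (a joint): Press travel (m) of the round key on the -y side of the other box; 0 up.
- vial_a: Loose white vial, 26 mm across, 52 mm tall, standing; origin under its centre. Bystander.
- vial_b: Another loose white vial of the same size. Bystander.
- eye_loupe: Loose black loupe, 38 mm across, 30 mm tall; origin under its centre. Bystander.
- stamp: Loose brown rubber stamp, foot 28 x 52 mm, 76 mm tall; origin under its centre. Bystander.
- tape: Loose roll of adhesive tape lying flat, 93 mm across, 49 mm tall; origin under its centre. Bystander.

How it is judged:
On the way, in this order (a step that is already met when the one before it is completed fails the run):
1. the guard is pushed back off the keys (at least 58 of 66 mm) (value of joint guard above 0.058 m and value of joint each of key_left, key_right below 0.001 m), for 0.2 s.
2. both square keys are down together (each at least 4 of 5 mm), pressed by the fingers, for 2 s without a break (value of joint each of key_left, key_right above 0.004 m and contact force between the fingers and reset_box above 4 N), for 2 s.
3. both keys have come up again with the guard still back (value of joint guard above 0.05 m and value of joint each of key_left, key_right below 0.001 m), for 0.1 s.
At the end, for the whole second after the job is handed in: The guard is within 6 mm of fully forward and both square keys are up (within 1 mm) (value of joint guard below 0.006 m and value of joint each of key_left, key_right below 0.001 m); the robot touches nothing.
It fails at once if one square key is pressed down (over 4 mm) while the other is still up (under 1 mm) ((value of joint key_left above 0.004 m and value of joint key_right below 0.001 m) or (value of joint key_right above 0.004 m and value of joint key_left below 0.001 m)).
It fails at once if the guard's lip is pinched: fingers press on its front and rear faces at once (contact force between the fingers and guard_c1 above 1 N and contact force between the fingers and guard_c2 above 1 N).
It fails at once if a round key of the other box is pressed (over 2 mm) (value of joint any of round_left, round_right above 0.002 m).
It fails at once if a loose thing (vial, loupe, stamp or tape roll) is moved more than 20 mm or tipped over (distance of any of vial_a, vial_b, eye_loupe, stamp, tape from where it was at the start of the episode above 0.02 m or angle between any of vial_a, vial_b, eye_loupe, stamp, tape's own z axis and vertical above 0.5 rad).
It also fails if it takes over 64 s, if anything falls off the work surface, if the arm or the gripper's body presses on something with over 40 N, if the wrist force passes 120 N, or if a joint passes its speed limit or range.

## Working session

There is one attempt and no reset: what is moved stays moved. The work goes in short steps, Python scripts to look and compute and a shell command to move; the robot and the scene stay as the last step left them, time stands still between calls to the robot, and variables do not carry over. Pictures are saved under pics/ and viewed, and the job is handed in when it is done.

```bash
mkdir -p pics; python3 - <<'E'
from workcell import r
import cv2
for n in("scene","top"):
    cv2.imwrite(f"pics/{n}0.png",r.read_camera(n)); print(r.camera_model(n))
print(r.get_obs())
E
```

```text
{'fx': 480.31082966420456, 'fy': 480.31082966420456, 'cx': 288.07275651310897, 'cy': 201.68557757431756, 'rvec': array([ 1.91421247, -0.58469711,  0.3834193 ]), 'tvec': array([-0.32224879,  0.23048821,  0.70607356])}
{'fx': 395.88710605408284, 'fy': 395.88710605408284, 'cx': 281.4176182049515, 'cy': 213.5214132920523, 'rvec': array([ 2.14602188, -2.09989564,  0.19065561]), 'tvec': array([0.13246078, 0.49876299, 0.83686323])}
{'time': 0.1, 'joint_positions': array([ 1.02170625e+00,  1.81486430e-01,  1.60790781e+00,  2.22055698e-05,
        1.35381884e+00, -2.06277581e-01]), 'dq': array([ 0.00134405, -0.00053125, -0.00337672, -0.00062934, -0.00084162,
        0.00167339]), 'joint_torque': array([ 9.41744147e-04, -4.45877302e+01, -3.52235484e+01, -2.47266389e-04,
        4.18127180e-03,  1.88877692e-06]), 'tcp_pos': array([0.19312571, 0.54135511, 0.40386305]), 'tcp_rot': array([-3.08858835e-04,  1.70570466e-01,  9.85345147e-01, -7.49115821e-04]), 'contact_force': array([ 0.80992979, -0.2651822 , -0.01426075]), 'torque': array([0.01656776, 0.00230066, 0.00600421]), 'opening': 0.08546914223968227}
```

View pics/scene0.png

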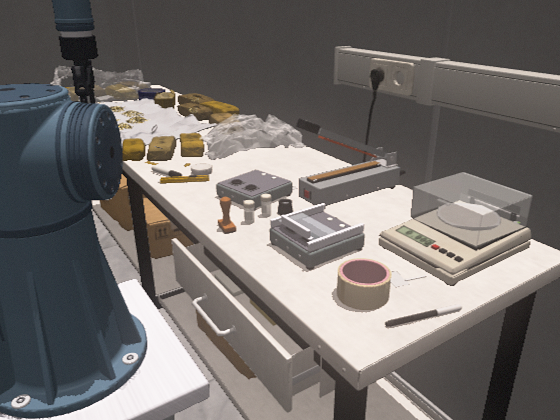

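View pics/top0.png

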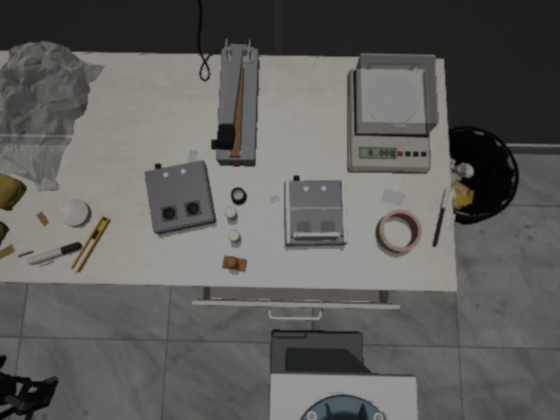

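The scene view shows the guarded box at about (317,235) and the round-key box at (255,187). In the top view the guarded box is at about (315,212) with its lip at (317,235). The round-key box is at (180,197), the vials at (231,213) and (235,237), the loupe at (238,196), the stamp at (234,263) and the tape at (400,231). I'll zoom in next.

```bash
cat > h.py <<'E'
import numpy as np,cv2
from workcell import r
def ray(n,u,v,z):
    m=r.camera_model(n);R=cv2.Rodrigues(m['rvec'])[0];t=m['tvec']
    d=R.T@np.array([(u-m['cx'])/m['fx'],(v-m['cy'])/m['fy'],1]);c=-R.T@t
    return c+d*(z-c[2])/d[2]
def proj(n,P):
    m=r.camera_model(n);K=np.array([[m['fx'],0,m['cx']],[0,m['fy'],m['cy']],[0,0,1]])
    return cv2.projectPoints(np.float64(P).reshape(-1,3),m['rvec'],m['tvec'],K,None)[0].reshape(-1,2)
E
python3 - <<'E'
import cv2
t=cv2.imread('pics/top0.png')[165:260,270:360];cv2.imwrite('pics/tz.png',cv2.resize(cv2.convertScaleAbs(t,alpha=1.6),None,fx=6,fy=6,interpolation=cv2.INTER_CUBIC))
t=cv2.imread('pics/scene0.png')[190:275,260:375];cv2.imwrite('pics/sz.png',cv2.resize(t,None,fx=6,fy=6,interpolation=cv2.INTER_CUBIC))
E
```

```text
(no output)
```

View pics/tz.png

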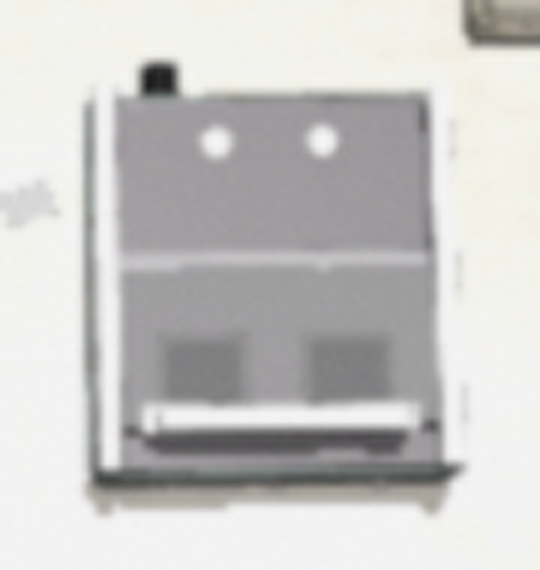

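View pics/sz.png

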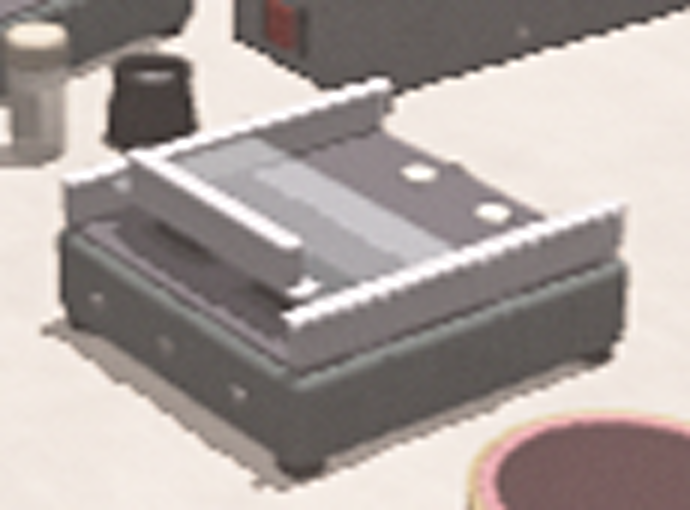

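The top zoom shows the lip's bright top from (145,417) to (422,417) in zoomed pixels. The keys' rear edges run from (163,340) to (243,340) and from (310,338) to (390,338). The case front edge runs from about (97,475) to (455,470).

```bash
python3 - <<'E'
from h import *
T=lambda X,Y:(270+(X+.5)/6-.5,165+(Y+.5)/6-.5)
S=lambda X,Y:(260+(X+.5)/6-.5,190+(Y+.5)/6-.5)
def p(l,n,uv,z): P=ray(n,*uv,z);print(l,P.round(4));return P
a=p('lipL',"top",T(145,417),.072);b=p('lipR',"top",T(422,415),.072)
d=a-b;print(np.linalg.norm(d),np.degrees(np.arctan2(-d[0],d[1])),(a+b)/2)
p('keyLrear',"top",T(203,340),.047);p('keyRrear',"top",T(350,338),.047)
p('railL f',"top",T(107,470),.058);p('railL b',"top",T(107,90),.058)
p('front L',"top",T(97,478),.04);p('front R',"top",T(455,470),.04)
p('back L',"top",T(120,93),.04);p('back R',"top",T(430,93),.04)
# scene
p('s lip L',"scene",S(135,155),.072);p('s lip R',"scene",S(300,247),.072)
p('s railL f',"scene",S(65,182),.058);p('s railL b',"scene",S(388,85),.058)
p('s railR f',"scene",S(290,320),.058);p('s railR b',"scene",S(627,208),.058)
for n,u,v,z in(("tape",400,231,.049),("vial_b",235,235,.052),("stamp",233,261,.07),("loupe",238,195,.03)):p(n,"top",(u,v),z)
E
```

```text
lipL [0.4467 0.1157 0.072 ]
lipR [0.4496 0.0168 0.072 ]
0.09892142035234373 1.6555945703405617 [0.44814927 0.06624521 0.072     ]
keyLrear [0.4792 0.0941 0.047 ]
keyRrear [0.4811 0.0397 0.047 ]
railL f [0.429  0.1287 0.058 ]
railL b [0.571  0.1315 0.058 ]
front L [0.4279 0.1322 0.04  ]
front R [4.338e-01 2.000e-04 4.000e-02]
back L [0.5749 0.1264 0.04  ]
back R [0.5774 0.0086 0.04  ]
s lip L [0.4477 0.1099 0.072 ]
s lip R [0.4535 0.0221 0.072 ]
s railL f [0.4317 0.13   0.058 ]
s railL b [0.5766 0.1334 0.058 ]
s railR f [0.4373 0.005  0.058 ]
s railR b [0.5801 0.0054 0.058 ]
tape [ 0.4617 -0.1188  0.049 ]
vial_b [0.4446 0.244  0.052 ]
stamp [0.3867 0.2436 0.07  ]
loupe [0.5398 0.2438 0.03  ]
```

The box origin is about (0.512, 0.068) with a yaw of about 1.5°. Checks against the given sizes:
- **Key spacing:** 54.4 mm, which matches.
- **Case length:** about 147 mm, which matches.
- **Lip:** about x 0.449, so the guard seems to start roughly 9 mm open.

I'll now move high toward a point ahead of the box, turn the hand about +21° and half-close the fingers.

```bash
python3 -m jog '[[[0.015,-0.032,0,0,0,7,0.5],[0.015,-0.032,0,0,0,7,0.5],[0.015,-0.032,0,0,0,7,0.5],[0.015,-0.032,0,0,0,0,0.5],[0.015,-0.032,0,0,0,0,0.5]]]' 40
python3 -m jog '[[[0.015,-0.032,0,0,0,0,0.5],[0.015,-0.032,0,0,0,0,0.5],[0.015,-0.032,0,0,0,0,0.5],[0.015,-0.032,0,0,0,0,0.5],[0.015,-0.032,0,0,0,0,0.5]]]'
python3 - <<'E'
from h import *
from scipy.spatial.transform import Rotation as R
o=r.get_obs();q=o['tcp_rot'];M=R.from_quat([*q[1:],q[0]]).as_matrix();print(o['time'],o['tcp_pos'],o['opening']);print(M.round(4),np.degrees(np.arctan2(M[1,1],M[0,1])))
E
```

```text
time: 0.52
tcp_pos: [0.266, 0.3805, 0.4006]
tcp_rot: [-0.002, -0.021, 1.0, -0.002]
contact_force: [0.4, 0.3, -0.5]
opening: 0.0427
time: 0.93
tcp_pos: [0.3411, 0.2124, 0.399]
tcp_rot: [-0.003, -0.022, 1.0, -0.002]
contact_force: [0.6, 0.2, -0.1]
opening: 0.043
0.9333 [0.34106842 0.21242778 0.39902655] 0.04302561016209326
[[-0.999  -0.0447 -0.0057]
 [-0.0446  0.999  -0.0045]
 [ 0.0059 -0.0043 -1.    ]] 92.56022635500679
```

```bash
python3 -m jog '[[[0.014,-0.03,0,0.26,-0.33,-1,0.5],[0.014,-0.03,0,0,0,0,0.5],[0.014,-0.03,-0.02,0,0,0,0.5],[0.014,-0.03,-0.03,0,0,0,0.5],[0.014,-0.026,-0.03,0,0,0,0.5]]]'
python3 -m jog '[[[0,0,-0.03,0,0,0,0.5],[0,0,0,0,0,0,0.5]]]'
python3 - <<'E'
from h import *
from scipy.spatial.transform import Rotation as R
o=r.get_obs();q=o['tcp_rot'];M=R.from_quat([*q[1:],q[0]]).as_matrix();print(o['time'],o['tcp_pos'],o['opening']);print(M.round(4),np.degrees(np.arctan2(M[1,1],M[0,1])))
print(o['tcp_pos']+.173*M[:,2])
E
```

```text
time: 1.35
tcp_pos: [0.4133, 0.0601, 0.3257]
tcp_rot: [0.008, -0.013, 1.0, -0.001]
contact_force: [1.1, 0.6, -0.2]
opening: 0.0429
time: 1.52
tcp_pos: [0.4132, 0.0552, 0.2905]
tcp_rot: [0.006, -0.009, 1.0, -0.001]
contact_force: [-1.9, 0.1, -0.6]
opening: 0.0429
1.5167 [0.41324557 0.05517769 0.29049771] 0.04293060285262023
[[-0.9998 -0.018   0.0115]
 [-0.018   0.9998 -0.0016]
 [-0.0114 -0.0018 -0.9999]] 91.02964954048072
[0.41523094 0.05490299 0.11750932]
```

```bash
python3 -m jog '[[[-0.003,0.011,-0.02,0.1,0.66,0,0.5],[0,0,-0.02,0,0,0,0.5],[0,0,0,0,0,0,0.5]]]'
python3 - <<'E'
from h import *
from scipy.spatial.transform import Rotation as R
o=r.get_obs();q=o['tcp_rot'];M=R.from_quat([*q[1:],q[0]]).as_matrix();print(o['time'],o['tcp_pos'],o['opening'],M[:,2].round(4),np.degrees(np.arctan2(M[1,1],M[0,1])))
for n,(a,b,c,d) in dict(scene=(150,300,220,400),top=(150,300,240,400)).items():
    im=r.read_camera(n);cv2.imwrite(f"pics/{n}1.png",cv2.resize(im[a:b,c:d],None,fx=4,fy=4,interpolation=cv2.INTER_CUBIC))
E
```

```text
time: 1.77
tcp_pos: [0.4106, 0.0658, 0.2506]
tcp_rot: [-0.001, -0.008, 1.0, 0.0]
contact_force: [-1.0, 0.5, -0.2]
opening: 0.043
1.7667 [0.41064993 0.06582383 0.25063022] 0.042958490601982764 [-1.6e-03  3.0e-04 -1.0e+00] 90.88304139502047
```

View pics/scene1.png

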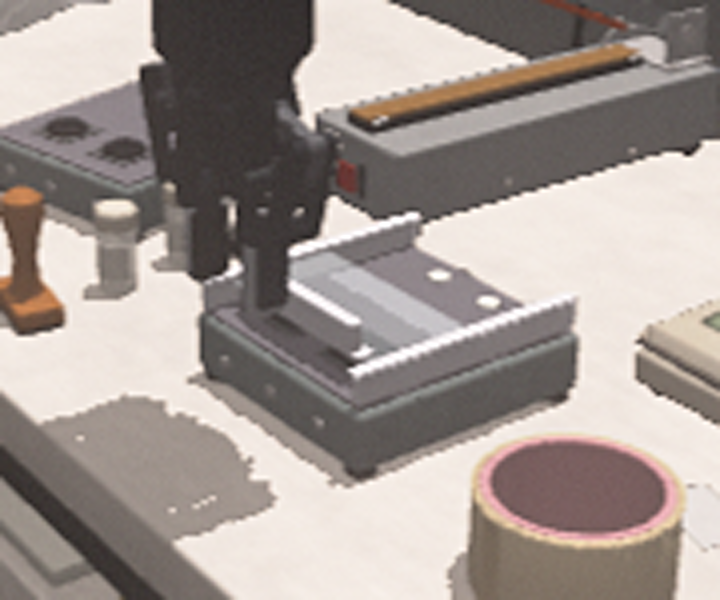

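View pics/top1.png

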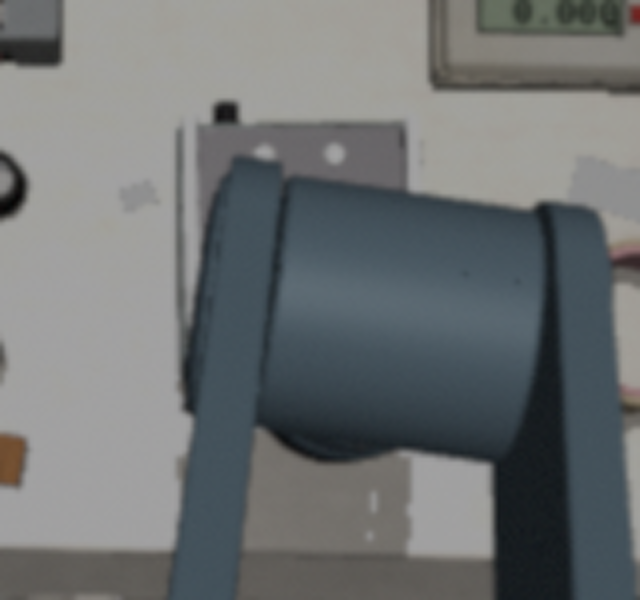

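The scene crop shows the tips above the case front: the +y finger's bottom at about (190–228, 277) and the −y finger's at about (248–288, 308) in crop pixels. I'll compare that with the predicted tip height.

```bash
python3 - <<'E'
from h import *
for z in(.072,.0776,.083,.088):
  for y in (.037,.094):
    P=[[.4106+sx*.011,y+sy*.007,z] for sx in(-1,1) for sy in(-1,1)]
    print(z,y,((proj("scene",P)-[220,150]+.5)*4-.5).round(0).tolist())
E
```

```text
0.072 0.037 [[258.0, 347.0], [241.0, 336.0], [296.0, 335.0], [280.0, 324.0]]
0.072 0.094 [[194.0, 303.0], [179.0, 292.0], [231.0, 292.0], [216.0, 282.0]]
0.0776 0.037 [[258.0, 337.0], [241.0, 325.0], [296.0, 325.0], [280.0, 314.0]]
0.0776 0.094 [[194.0, 292.0], [179.0, 282.0], [231.0, 282.0], [216.0, 272.0]]
0.083 0.037 [[258.0, 326.0], [241.0, 315.0], [296.0, 315.0], [280.0, 304.0]]
0.083 0.094 [[193.0, 283.0], [179.0, 272.0], [231.0, 272.0], [216.0, 262.0]]
0.088 0.037 [[257.0, 317.0], [241.0, 306.0], [296.0, 305.0], [280.0, 294.0]]
0.088 0.094 [[193.0, 273.0], [178.0, 263.0], [231.0, 263.0], [216.0, 253.0]]
```

```bash
python3 - <<'E'
from h import *
im=r.read_camera("scene");c=im[190:240,260:310];cv2.imwrite("pics/s2.png",cv2.resize(cv2.convertScaleAbs(c,alpha=1.8,beta=10),None,fx=12,fy=12,interpolation=cv2.INTER_NEAREST))
print(r.get_obs()['tcp_pos'])
E
```

```text
[0.41236769 0.06569141 0.25387795]
```

View pics/s2.png

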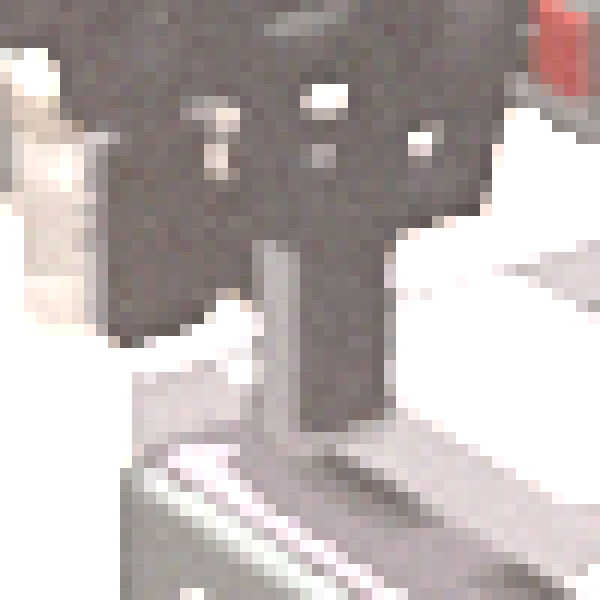

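```bash
python3 - <<'E'
from h import *
def on_x(u,v,x):
    a=ray("scene",u,v,0);b=ray("scene",u,v,.2);return a+(b-a)*(x-a[0])/(b[0]-a[0])
for X,Y,x in((302,435,.4014),(387,415,.4234),(115,345,.4014),(215,320,.4234)):
    print(on_x(260+X/12-.5,190+Y/12-.5,x).round(4))
E
```

```text
[0.4014 0.0304 0.0938]
[0.4234 0.0391 0.0877]
[0.4014 0.0857 0.0875]
[0.4234 0.0897 0.0846]
```

```bash
python3 -m jog '[[[-0.002,0.001,-0.013,0,0,0.6,0.5],[0,0,-0.013,0,0,0,0.5],[0,0,0,0,0,0,0.5],[0,0,0,0,0,0,0.5]]]'
python3 - <<'E'
from h import *
from scipy.spatial.transform import Rotation as R
o=r.get_obs();q=o['tcp_rot'];M=R.from_quat([*q[1:],q[0]]).as_matrix();print(o['time'],o['tcp_pos'],o['contact_force'],M[:,2].round(4),np.degrees(np.arctan2(M[1,1],M[0,1])))
E
```

```text
time: 2.25
tcp_pos: [0.414, 0.0673, 0.235]
tcp_rot: [0.009, -0.015, 1.0, -0.001]
contact_force: [-0.4, 0.0, 0.6]
opening: 0.0427
2.25 [0.41402118 0.06733795 0.23497336] [-0.36013181  0.01009078  0.59247863] [ 0.0176 -0.002  -0.9998] 91.6850222080358
```

```bash
cat >> h.py <<'E'
from scipy.spatial.transform import Rotation as Ro
def st(n=5):
    for i in range(n):
        o=r.get_obs();q=o['tcp_rot'];M=Ro.from_quat([*q[1:],q[0]]).as_matrix();z=M[:,2]
        print(round(o['time'],2),o['tcp_pos'].round(4),'F',o['contact_force'].round(1),'T',o['torque'].round(2),'z',z.round(4),'fix deg',np.degrees([-z[1]*-1*-1*-1 if 0 else -z[1],z[0]]).round(2),'yaw',round(np.degrees(np.arctan2(M[1,1],M[0,1])),2),'op',round(o['opening'],4))
        if i<n-1:im=r.read_camera("scene")
E
python3 -c "
from h import *
st(5)"
```

```text
2.25 [0.414  0.0673 0.235 ] F [-0.4  0.   0.6] T [ 0.06  0.05 -0.03] z [ 0.0176 -0.002  -0.9998] fix deg [0.12 1.01] yaw 91.69 op 0.0427
2.3 [0.4141 0.0673 0.2351] F [ 0.7 -0.4 -0.8] T [0.02 0.02 0.01] z [ 0.018  -0.002  -0.9998] fix deg [0.12 1.03] yaw 91.68 op 0.0428
2.35 [0.414  0.0673 0.235 ] F [ 1.4 -0.7  0.9] T [ 0.03 -0.02 -0.02] z [ 0.018  -0.0021 -0.9998] fix deg [0.12 1.03] yaw 91.67 op 0.0429
2.4 [0.414  0.0672 0.2348] F [ 1.4  0.3 -0.4] T [-0.05  0.03 -0.  ] z [ 0.0178 -0.0021 -0.9998] fix deg [0.12 1.02] yaw 91.67 op 0.0426
2.45 [0.4138 0.0672 0.2345] F [0.2 1.1 0.4] T [-0.04 -0.04  0.01] z [ 0.0174 -0.002  -0.9998] fix deg [0.12 1.  ] yaw 91.66 op 0.0429
```

```bash
python3 -m jog '[[[0.002,0,-0.007,0.1,1,0,0.5]]]'
python3 -c "
from h import *
st(4)"
```

```text
time: 2.53
tcp_pos: [0.4163, 0.0673, 0.2288]
tcp_rot: [0.001, -0.015, 1.0, -0.0]
contact_force: [-0.5, 0.3, -0.4]
opening: 0.0426
2.53 [0.4163 0.0673 0.2288] F [-0.5  0.3 -0.4] T [ 0.05 -0.   -0.03] z [ 2.5e-03 -6.0e-04 -1.0e+00] fix deg [0.03 0.14] yaw 91.68 op 0.0426
2.58 [0.4162 0.0671 0.2274] F [-1.  -0.9  0.3] T [ 0.02  0.01 -0.06] z [-7.e-04 -2.e-04 -1.e+00] fix deg [ 0.01 -0.04] yaw 91.65 op 0.0426
2.63 [0.416  0.0672 0.2273] F [0.6 0.1 0.9] T [-0.    0.03 -0.05] z [-1.e-03 -1.e-04 -1.e+00] fix deg [ 0.01 -0.05] yaw 91.66 op 0.0429
2.68 [0.4159 0.0672 0.2273] F [ 0.5 -0.4 -0.5] T [-0.03  0.01  0.  ] z [-1.e-03 -1.e-04 -1.e+00] fix deg [ 0.01 -0.06] yaw 91.66 op 0.043
```

```bash
python3 -m jog '[[[0.01,0,0,0,0,0,0.5],[0.01,0,0,0,0,0,0.5],[0.008,0,0,0,0,0,0.5]]]'
python3 - <<'E'
from h import *
st(3)
im=r.read_camera("scene");cv2.imwrite("pics/s3.png",cv2.resize(im[150:275,240:375],None,fx=5,fy=5,interpolation=cv2.INTER_CUBIC))
E
```

```text
time: 2.93
tcp_pos: [0.4443, 0.0674, 0.2265]
tcp_rot: [-0.003, -0.014, 1.0, 0.0]
contact_force: [-2.4, 1.1, 0.9]
opening: 0.0429
2.93 [0.4443 0.0674 0.2265] F [-2.4  1.1  0.9] T [0.27 0.44 0.09] z [-5.2e-03  6.0e-04 -1.0e+00] fix deg [-0.03 -0.3 ] yaw 91.66 op 0.0429
2.98 [0.4457 0.0672 0.2268] F [ 0.3 -0.7  0.5] T [ 0.01  0.06 -0.  ] z [-2.8e-03  3.0e-04 -1.0e+00] fix deg [-0.02 -0.16] yaw 91.64 op 0.0424
3.03 [0.4451 0.0672 0.2268] F [-0.  -0.2  0.4] T [ 0.01 -0.02  0.04] z [-0.0027  0.     -1.    ] fix deg [-0.   -0.16] yaw 91.66 op 0.0425
```

View pics/s3.png

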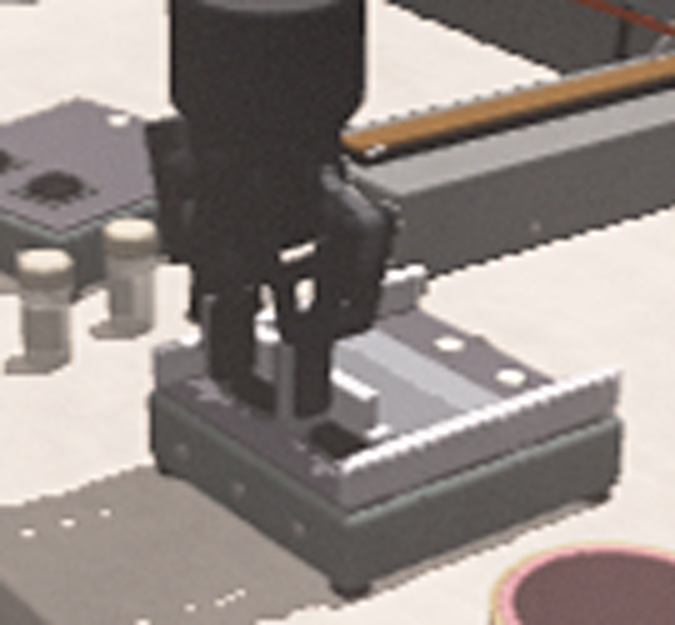

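The picture shows both fingertips on the front face of the lip, at about (235,390) and (310,395), and the guard has begun to slide. I'll keep pushing.

```bash
python3 -m jog '[[[0.011,0,0,0,-0.15,0,0.5],[0.011,0.0005,0,0,0,0,0.5],[0.011,0.0005,0,0,0,0,0.5],[0.008,0.0005,0,0,0,0,0.5]]]'
python3 -c "
from h import *
st(2)"
python3 -m jog '[[[0.006,0,0,0,0,0,0.5],[0.005,0,0,0,0,0,0.5]]]'
python3 -c "
from h import *
st(3)"
```

```text
time: 3.42
tcp_pos: [0.4846, 0.0692, 0.2252]
tcp_rot: [-0.004, -0.015, 1.0, 0.0]
contact_force: [-2.1, -0.7, 2.0]
opening: 0.0426
3.42 [0.4846 0.0692 0.2252] F [-2.1 -0.7  2. ] T [-0.14  0.36  0.06] z [-8.5e-03 -1.0e-04 -1.0e+00] fix deg [ 0.01 -0.49] yaw 91.73 op 0.0426
3.47 [0.4858 0.069  0.2255] F [0.8 0.2 0.9] T [-0.03  0.    0.02] z [-6.6e-03 -1.0e-04 -1.0e+00] fix deg [ 0.01 -0.38] yaw 91.71 op 0.0426
time: 3.63
tcp_pos: [0.4942, 0.0696, 0.2241]
tcp_rot: [-0.01, -0.016, 1.0, 0.0]
contact_force: [-29.6, -1.9, 20.6]
opening: 0.0428
3.63 [0.4942 0.0696 0.2241] F [-29.6  -1.9  20.6] T [0.03 4.39 0.35] z [-1.930e-02  6.000e-04 -9.998e-01] fix deg [-0.03 -1.1 ] yaw 91.79 op 0.0428
3.68 [0.4942 0.0696 0.224 ] F [-15.6  -0.6  11. ] T [0.21 2.45 0.27] z [-2.040e-02  7.000e-04 -9.998e-01] fix deg [-0.04 -1.17] yaw 91.79 op 0.0427
3.73 [0.4941 0.0696 0.224 ] F [-15.2  -1.2  12. ] T [0.13 2.39 0.32] z [-1.920e-02  6.000e-04 -9.998e-01] fix deg [-0.04 -1.1 ] yaw 91.79 op 0.0429
```

It hit the end stop with the tip at about x 0.491, exactly as predicted for the guard fully back. Next I'll back off over the keys, straighten the tilt and look.

```bash
python3 -m jog '[[[-0.012,-0.001,0.001,0,0,0,0.5],[-0.014,-0.001,0.002,0,-1,-0.2,0.5],[0,0,0,0,0,0,0.5]]]'
python3 - <<'E'
from h import *
st(3)
im=r.read_camera("scene");cv2.imwrite("pics/s4.png",cv2.resize(im[170:270,250:370],None,fx=6,fy=6,interpolation=cv2.INTER_CUBIC))
im=r.read_camera("top");cv2.imwrite("pics/t4.png",cv2.resize(im[150:270,250:370],None,fx=5,fy=5,interpolation=cv2.INTER_CUBIC))
E
```

```text
time: 3.98
tcp_pos: [0.4676, 0.0677, 0.2266]
tcp_rot: [-0.001, -0.014, 1.0, 0.0]
contact_force: [-0.2, -0.3, 0.1]
opening: 0.0427
3.98 [0.4676 0.0677 0.2266] F [-0.2 -0.3  0.1] T [ 0.02 -0.04  0.02] z [-2.3e-03  8.0e-04 -1.0e+00] fix deg [-0.05 -0.13] yaw 91.6 op 0.0427
4.03 [0.4688 0.0676 0.227 ] F [-0.1 -0.1  0.4] T [ 0.05 -0.02  0.03] z [-1.e-03  6.e-04 -1.e+00] fix deg [-0.04 -0.06] yaw 91.59 op 0.0429
4.08 [0.4696 0.0675 0.2272] F [0.3 0.1 0.2] T [ 0.02  0.02 -0.01] z [ 0.e+00  6.e-04 -1.e+00] fix deg [-0.03  0.  ] yaw 91.58 op 0.0424
```

View pics/s4.png

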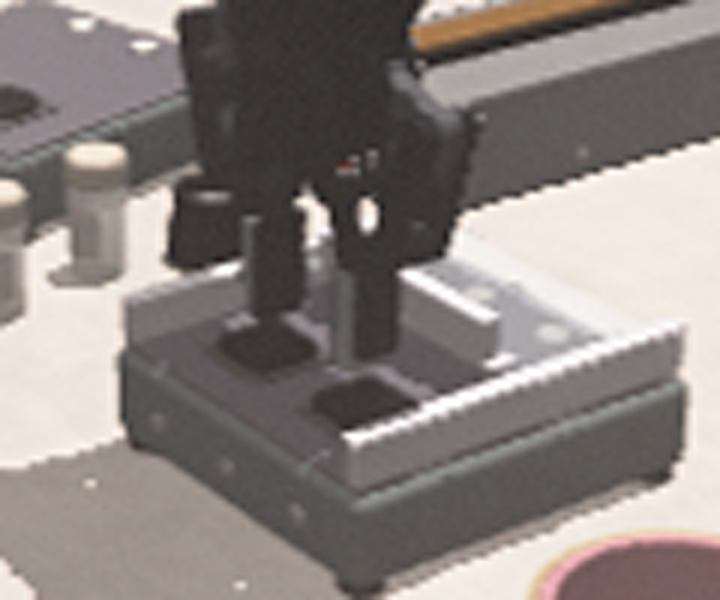

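View pics/t4.png

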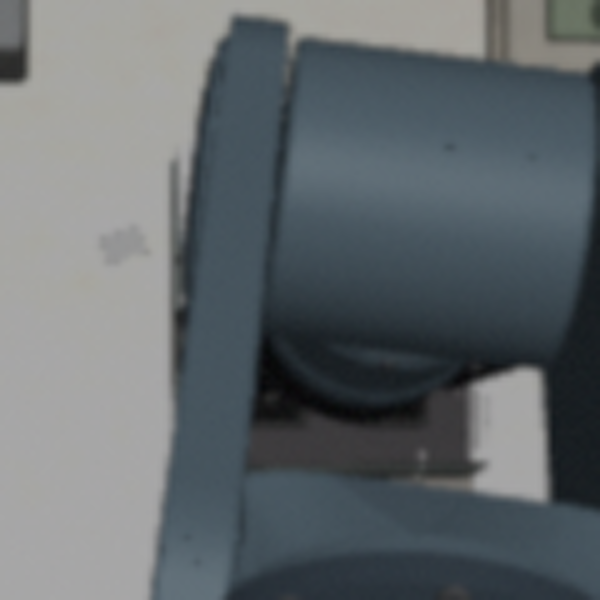

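The scene crop shows the open guard with the lip at about (450,310), and the two black keys below and ahead of the tips: left from (218,345) to (320,350), right from (312,400) to (418,405).

```bash
python3 - <<'E'
from h import *
im=cv2.imread('pics/s4.png')
S=lambda X,Y:(250+(X+.5)/6-.5,170+(Y+.5)/6-.5)
for l,p in dict(Ll=(218,345),Lb=(272,373),Lr=(320,350),Rl=(311,400),Rb=(365,432),Rr=(420,404),Rt=(365,376)).items(): print(l,ray("scene",*S(*p),.047).round(4))
# predicted corner pixels for my box estimate
o=np.array([.512,.068]);a=np.radians(1.5);A=np.array([[np.cos(a),-np.sin(a)],[np.sin(a),np.cos(a)]])
for y in(.027,-.027):
  P=[[*(o+A@[-.045+i*.013,y+j*.013]),.047] for i,j in((-1,1),(-1,-1),(1,-1),(1,1))]
  print((6*(proj("scene",P)-[250,170]+.5)-.5).round(0).tolist())
E
```

```text
Ll [0.4522 0.1024 0.047 ]
Lb [0.4556 0.0745 0.047 ]
Lr [0.4792 0.0796 0.047 ]
Rl [0.4552 0.0511 0.047 ]
Rb [0.4567 0.023  0.047 ]
Rr [0.4835 0.0286 0.047 ]
Rt [0.4805 0.0551 0.047 ]
[[213.0, 340.0], [257.0, 368.0], [318.0, 348.0], [274.0, 321.0]]
[[307.0, 399.0], [354.0, 429.0], [417.0, 408.0], [368.0, 378.0]]
```

The measured key midpoint is about (0.4675, 0.0655), against 0.467, 0.067 from the box estimate. Now I'll centre and descend to just above the keys.

```bash
python3 -m jog '[[[-0.003,-0.001,-0.006,0,0,0,0.5],[0,0,-0.004,0,0,0,0.5]]]'
python3 -c "
from h import *
st(3)"
```

```text
time: 4.35
tcp_pos: [0.4688, 0.0662, 0.2178]
tcp_rot: [0.002, -0.014, 1.0, 0.0]
contact_force: [-3.3, 0.2, 4.3]
opening: 0.0425
4.35 [0.4688 0.0662 0.2178] F [-3.3  0.2  4.3] T [-0.01  0.64 -0.01] z [ 3.3e-03  1.0e-04 -1.0e+00] fix deg [-0.01  0.19] yaw 91.59 op 0.0425
4.4 [0.4689 0.0662 0.2174] F [-0.7  0.1  4.1] T [-0.04  0.1  -0.01] z [ 3.1e-03  3.0e-04 -1.0e+00] fix deg [-0.02  0.18] yaw 91.58 op 0.0422
4.45 [0.4689 0.0662 0.2178] F [-0.8  0.1  4.1] T [-0.01  0.25 -0.05] z [ 2.9e-03  2.0e-04 -1.0e+00] fix deg [-0.01  0.17] yaw 91.59 op 0.0428
```

Contact is made at TCP z 0.2178 with 4.1 N, just over the combined preload, and the moment is balanced. So the tips are about 171 mm ahead of the TCP. Now pressing down.

```bash
python3 -m jog '[[[-0.001,0,-0.003,0,0.15,0,0.5],[0,0,-0.003,0,0,0,0.5],[0,0,-0.002,0,0,0,0.5]]]'
python3 -c "
from h import *
st(3)"
```

```text
time: 4.7
tcp_pos: [0.4696, 0.0662, 0.2131]
tcp_rot: [0.0, -0.014, 1.0, 0.0]
contact_force: [-18.0, 0.9, 45.4]
opening: 0.0427
4.7 [0.4696 0.0662 0.2131] F [-18.    0.9  45.4] T [-0.02  3.13 -0.02] z [ 1.e-04  1.e-04 -1.e+00] fix deg [-0.01  0.  ] yaw 91.61 op 0.0427
4.75 [0.4696 0.0662 0.2133] F [-13.1  -0.5  31.1] T [-0.    2.27 -0.04] z [-1.e-04  1.e-04 -1.e+00] fix deg [-0. -0.] yaw 91.62 op 0.0427
4.8 [0.4695 0.0662 0.2133] F [-13.8   0.3  31.4] T [-0.05  2.33 -0.01] z [ 3.e-04  0.e+00 -1.e+00] fix deg [-0.    0.02] yaw 91.61 op 0.0427
```

The keys are fully down: 31 N, level, 4.5 mm below first contact. I'll hold for about 3 s.

```bash
python3 - <<'E'
from h import *
f=[]
for i in range(60):
    im=r.read_camera("scene"); f.append(r.get_obs()['contact_force'][2])
print(min(f),max(f));st(1)
cv2.imwrite("pics/s5.png",cv2.resize(im[170:270,250:370],None,fx=6,fy=6,interpolation=cv2.INTER_CUBIC))
E
```

```text
29.399052616568436 31.774515570191625
7.8 [0.4695 0.0662 0.2133] F [-12.8   0.4  30.9] T [-0.04  2.19 -0.02] z [ 8.e-04 -0.e+00 -1.e+00] fix deg [0.   0.04] yaw 91.61 op 0.0426
```

View pics/s5.png

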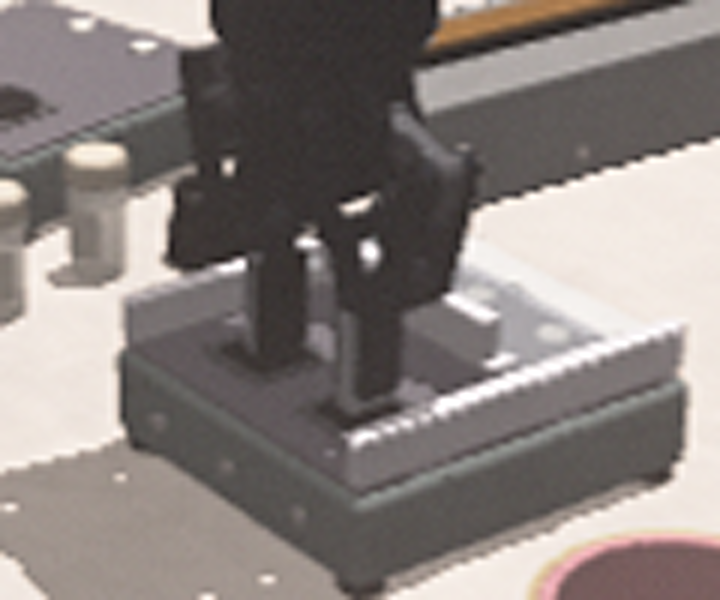

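The picture shows both tips standing on the sunk keys at about (275,360) and (370,400). The force held between 29 and 32 N for 3.1 s. Next I'll release straight up, then go over the lip.

```bash
python3 -m jog '[[[0,0,0.01,0,0,0,0.5],[0,0,0.015,0,0,0,0.5],[0,0,0.02,0,0,0,0.5],[0,0,0,0,0,0,0.5],[0,0,0,0,0,0,0.5]]]'
python3 - <<'E'
from h import *
st(3)
im=r.read_camera("scene")
cv2.imwrite("pics/s6.png",cv2.resize(im[150:270,250:370],None,fx=5,fy=5,interpolation=cv2.INTER_CUBIC))
E
```

```text
time: 8.22
tcp_pos: [0.4705, 0.0662, 0.2611]
tcp_rot: [0.001, -0.014, 1.0, -0.0]
contact_force: [0.6, 0.2, -0.6]
opening: 0.0429
8.22 [0.4705 0.0662 0.2611] F [ 0.6  0.2 -0.6] T [-0.01  0.03  0.01] z [ 2.7e-03 -3.0e-04 -1.0e+00] fix deg [0.01 0.15] yaw 91.61 op 0.0429
8.27 [0.4708 0.0662 0.2612] F [0.2 0.4 0.7] T [-0.02 -0.05 -0.02] z [ 3.4e-03 -3.0e-04 -1.0e+00] fix deg [0.02 0.19] yaw 91.61 op 0.0429
8.32 [0.4705 0.0662 0.2606] F [ 0.2 -0.6 -0.2] T [-0.03  0.03  0.02] z [ 2.2e-03 -2.0e-04 -1.0e+00] fix deg [0.01 0.12] yaw 91.61 op 0.0428
```

View pics/s6.png

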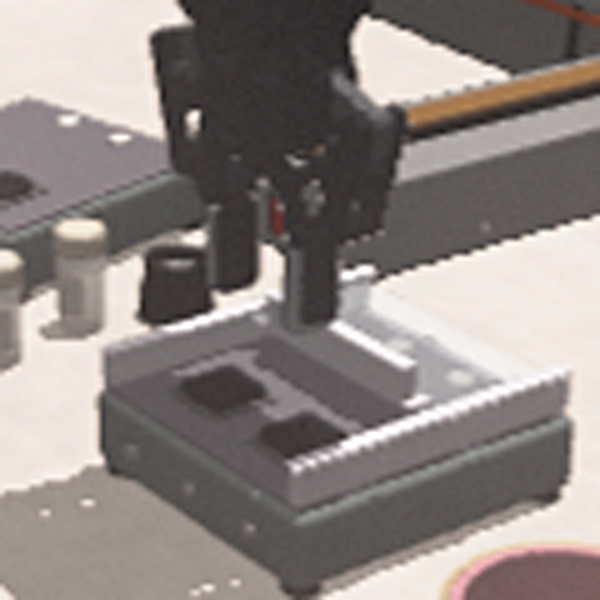

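Both keys are up at about (225,390) and (300,435) in the crop, and the guard is still back. Crossing above the lip now.

```bash
python3 -m jog '[[[0.01,0,0.01,0,0.15,0,0.5],[0.018,0.0005,0.002,0,0,0,0.5],[0.018,0.001,0,0,0,0,0.5],[0.016,0,0,0,0,0,0.5],[0,0,0,0,0,0,0.5]]]'
python3 -c "
from h import *
st(3)"
```

```text
time: 8.78
tcp_pos: [0.5317, 0.068, 0.2668]
tcp_rot: [-0.006, -0.014, 1.0, 0.001]
contact_force: [-0.3, -0.3, 0.2]
opening: 0.0427
8.78 [0.5317 0.068  0.2668] F [-0.3 -0.3  0.2] T [ 0.02 -0.03  0.01] z [-0.0123  0.001  -0.9999] fix deg [-0.06 -0.7 ] yaw 91.59 op 0.0427
8.83 [0.5303 0.0681 0.2662] F [-1.  -0.7 -0.2] T [-0.02  0.05 -0.01] z [-0.0148  0.0012 -0.9999] fix deg [-0.07 -0.85] yaw 91.6 op 0.0428
8.88 [0.5293 0.0682 0.266 ] F [ 0.8  0.4 -0.3] T [-0.06 -0.02 -0.04] z [-0.016   0.0013 -0.9999] fix deg [-0.08 -0.92] yaw 91.61 op 0.0429
```

```bash
python3 -m jog '[[[0.003,0,-0.008,-0.08,-0.9,0,0.5],[0,0,-0.012,0,0,0,0.5],[0,0,0,0,0,0,0.5]]]'
python3 - <<'E'
from h import *
st(3)
im=r.read_camera("scene")
cv2.imwrite("pics/s7.png",cv2.resize(im[150:270,250:370],None,fx=5,fy=5,interpolation=cv2.INTER_CUBIC))
E
```

```text
time: 9.13
tcp_pos: [0.5293, 0.0686, 0.2431]
tcp_rot: [-0.003, -0.014, 1.0, 0.0]
contact_force: [-0.4, 0.0, 0.5]
opening: 0.0428
9.13 [0.5293 0.0686 0.2431] F [-0.4  0.   0.5] T [-0.01  0.06  0.06] z [-5.2e-03  3.0e-04 -1.0e+00] fix deg [-0.02 -0.3 ] yaw 91.63 op 0.0428
9.18 [0.5296 0.0686 0.244 ] F [ 0.8  0.3 -0.3] T [-0.03  0.01  0.01] z [-4.5e-03  2.0e-04 -1.0e+00] fix deg [-0.01 -0.26] yaw 91.64 op 0.0428
9.23 [0.5302 0.0685 0.2449] F [-0.4 -0.2  0.6] T [ 0.02  0.02 -0.01] z [-2.8e-03  1.0e-04 -1.0e+00] fix deg [-0.01 -0.16] yaw 91.63 op 0.0429
```

View pics/s7.png

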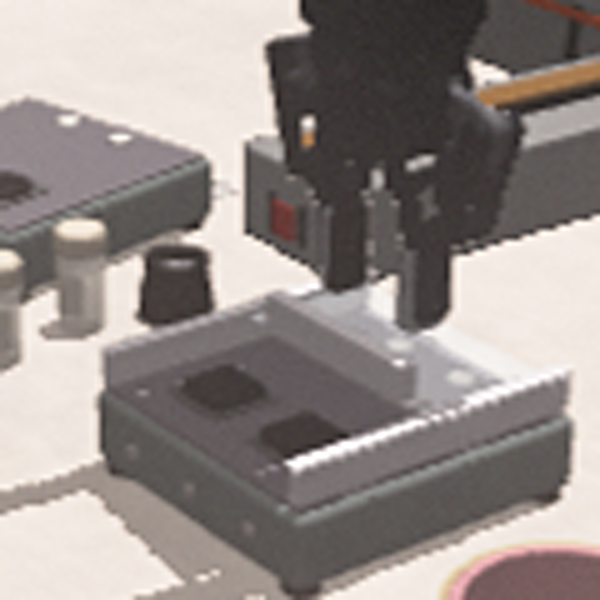

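The tips are behind the lip, at about (345,285) and (425,325), with free space in front of them. I'll lower to about 62 mm tip height and then push forward.

```bash
python3 -m jog '[[[0,0,-0.006,0,-0.15,0,0.5],[0,0,-0.006,0,0,0,0.5],[0,0,0,0,0,0,0.5]]]'
python3 -c "
from h import *
st(4)"
```

```text
time: 9.53
tcp_pos: [0.5308, 0.0684, 0.2339]
tcp_rot: [0.002, -0.014, 1.0, -0.0]
contact_force: [-0.5, 0.3, -0.2]
opening: 0.0425
9.53 [0.5308 0.0684 0.2339] F [-0.5  0.3 -0.2] T [-0.03  0.01  0.05] z [ 3.8e-03 -3.0e-04 -1.0e+00] fix deg [0.02 0.22] yaw 91.64 op 0.0425
9.58 [0.531  0.0685 0.2343] F [ 0.1 -0.1 -0.2] T [0.   0.02 0.02] z [ 4.1e-03 -3.0e-04 -1.0e+00] fix deg [0.02 0.23] yaw 91.64 op 0.0426
9.63 [0.5312 0.0685 0.2347] F [ 0.6 -0.8  0. ] T [ 0.04 -0.04  0.03] z [ 4.5e-03 -3.0e-04 -1.0e+00] fix deg [0.02 0.26] yaw 91.64 op 0.0424
9.68 [0.5313 0.0684 0.2349] F [ 0.1  0.3 -0.6] T [ 0.02 -0.03 -0.03] z [ 4.9e-03 -3.0e-04 -1.0e+00] fix deg [0.02 0.28] yaw 91.64 op 0.0427
```

```bash
python3 -m jog '[[[-0.01,0,-0.002,0,0.25,0,0.5],[-0.011,-0.0005,0,0,0,0,0.5],[-0.011,-0.0005,0,0,0,0,0.5],[-0.011,-0.0005,0,0,0,0,0.5]]]'
python3 -c "
from h import *
st(2)"
```

```text
time: 10.02
tcp_pos: [0.4889, 0.0668, 0.2341]
tcp_rot: [0.004, -0.014, 1.0, -0.0]
contact_force: [3.6, 0.4, -2.5]
opening: 0.0425
10.02 [0.4889 0.0668 0.2341] F [ 3.6  0.4 -2.5] T [ 0.23 -0.5   0.1 ] z [ 8.5e-03 -3.0e-04 -1.0e+00] fix deg [0.02 0.49] yaw 91.64 op 0.0425
10.07 [0.4869 0.067  0.2336] F [ 0.4  0.3 -0.5] T [-0.   -0.08 -0.01] z [ 5.5e-03 -3.0e-04 -1.0e+00] fix deg [0.02 0.31] yaw 91.67 op 0.0428
```

```bash
python3 -m jog '[[[-0.011,-0.0005,0,0,0.3,0,0.5],[-0.01,0,0,0,0,0,0.5],[-0.006,0,0,0,0,0,0.5],[-0.005,0,0,0,0,0,0.5]]]'
python3 -c "
from h import *
st(2)"
```

```text
time: 10.4
tcp_pos: [0.4542, 0.0662, 0.2349]
tcp_rot: [0.003, -0.015, 1.0, -0.001]
contact_force: [2.4, -0.0, -2.4]
opening: 0.0429
10.4 [0.4542 0.0662 0.2349] F [ 2.4 -0.  -2.4] T [-0.02 -0.41  0.03] z [ 0.0068 -0.0014 -1.    ] fix deg [0.08 0.39] yaw 91.67 op 0.0429
10.45 [0.4539 0.0662 0.2349] F [ 1.3 -0.8 -0.8] T [-0.   -0.06 -0.  ] z [ 0.0073 -0.0016 -1.    ] fix deg [0.09 0.42] yaw 91.69 op 0.0428
```

```bash
python3 -m jog '[[[-0.004,0,0,0,0.3,0,0.5],[-0.003,0,0,0,0,0,0.5]]]'
python3 -c "
from h import *
st(2)"
```

```text
time: 10.62
tcp_pos: [0.4513, 0.0661, 0.237]
tcp_rot: [0.01, -0.014, 1.0, -0.001]
contact_force: [9.4, 1.0, -6.2]
opening: 0.0426
10.62 [0.4513 0.0661 0.237 ] F [ 9.4  1.  -6.2] T [ 0.5  -1.67  0.25] z [ 0.0204 -0.0011 -0.9998] fix deg [0.06 1.17] yaw 91.6 op 0.0426
10.67 [0.4512 0.0661 0.2371] F [11.1  1.  -7.3] T [ 0.44 -2.04  0.25] z [ 0.0207 -0.0011 -0.9998] fix deg [0.06 1.19] yaw 91.62 op 0.0427
```

The force stays at 11 N with the tip at about x 0.4547 (predicted 0.455), so it's at the front stop. I'll back off and rise clear.

```bash
python3 -m jog '[[[0.008,0,0,0,0,0,0.5],[0.004,0,0.015,0,0,0,0.5],[0,0,0.03,0,0,0,0.5],[0,0,0.035,0,0,0,0.5],[0,0,0.035,0,0,0,0.5]]]'
python3 -m jog '[[[-0.015,0.03,0.03,0,0,0,0.5],[-0.02,0.035,0.02,0,0,0,0.5],[-0.02,0.035,0,0,0,0,0.5],[-0.02,0.035,0,0,0,0,0.5],[-0.02,0.035,0,0,0,0,0.5]]]'
python3 -m jog '[[[-0.015,0.035,0,0,0,0,0.5],[-0.015,0.035,0,0,0,0,0.5],[-0.015,0.035,0,0,0,0,0.5],[0,0,0,0,0,0,0.5],[0,0,0,0,0,0,0.5]]]'
python3 - <<'E'
from h import *
st(2)
for n,(a,b,c,d) in dict(scene=(170,320,200,400),top=(150,280,210,440)).items():
    im=r.read_camera(n);cv2.imwrite(f"pics/{n}8.png",cv2.resize(im[a:b,c:d],None,fx=3.4,fy=3.4,interpolation=cv2.INTER_CUBIC))
    a=cv2.imread(f"pics/{n}0.png");cv2.imwrite(f"pics/{n}8d.png",cv2.absdiff(a,im)*3)
E
```

```text
time: 11.08
tcp_pos: [0.46, 0.0666, 0.3476]
tcp_rot: [-0.001, -0.013, 1.0, 0.001]
contact_force: [0.6, 0.9, 0.1]
opening: 0.0429
time: 11.5
tcp_pos: [0.3692, 0.2322, 0.4069]
tcp_rot: [0.005, -0.006, 1.0, 0.001]
contact_force: [1.5, -0.0, -0.3]
opening: 0.0425
time: 11.92
tcp_pos: [0.3153, 0.3477, 0.4081]
tcp_rot: [0.003, -0.01, 1.0, 0.001]
contact_force: [-0.0, -0.2, -0.0]
opening: 0.0426
11.92 [0.3153 0.3477 0.4081] F [-0.  -0.2 -0. ] T [ 0.01  0.1  -0.01] z [ 0.0051  0.0022 -1.    ] fix deg [-0.12  0.29] yaw 91.19 op 0.0426
11.97 [0.3155 0.3473 0.4081] F [ 0.1 -1.   0.1] T [-0.01 -0.01  0.  ] z [ 0.0047  0.0028 -1.    ] fix deg [-0.16  0.27] yaw 91.12 op 0.0429
```

View pics/scene8.png

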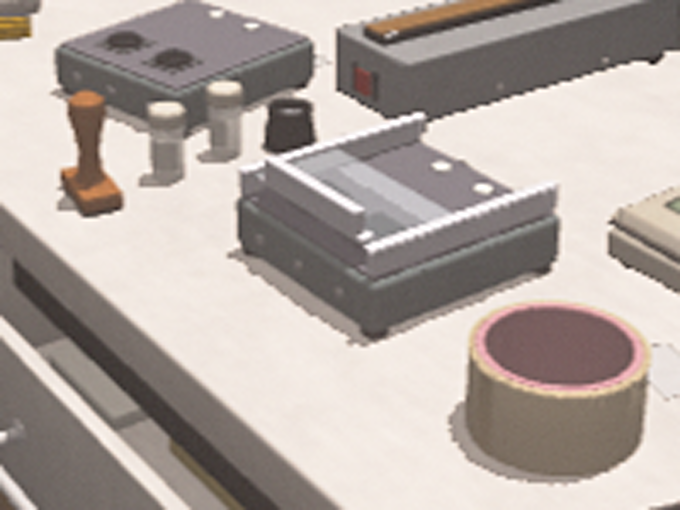

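View pics/top8.png

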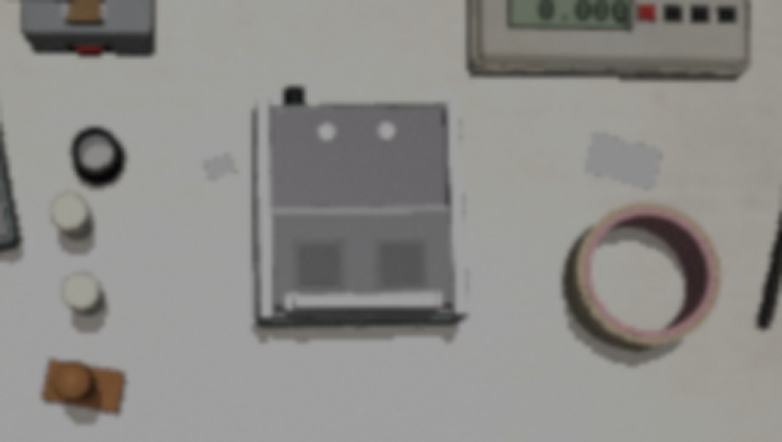

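View pics/scene8d.png

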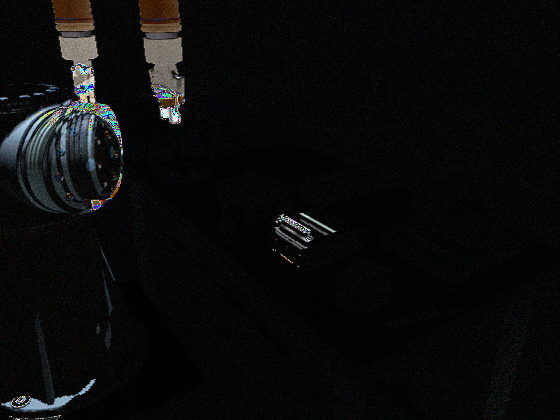

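The loose things show no difference from the first picture. The guard is forward, with its lip at about (365,301) in the top crop. I'll check that position numerically.

```bash
python3 - <<'E'
from h import *
print(ray("top",210+(365.5)/3.4-.5,150+301.5/3.4-.5,.072))
S=lambda X,Y:(200+(X+.5)/3.4-.5,170+(Y+.5)/3.4-.5)
print(ray("scene",*S(265,160),.072),ray("scene",*S(365,211),.072)); st(1)
E
```

```text
[0.43897772 0.06583361 0.072     ]
[0.43668692 0.10985036 0.072     ] [0.44701603 0.02163932 0.072     ]
12.07 [0.3167 0.3458 0.4081] F [-0.1  0.6  0.6] T [-0.02 -0.04 -0.04] z [ 0.0058  0.0024 -1.    ] fix deg [-0.14  0.33] yaw 90.94 op 0.0423
```

The lip is at x 0.439–0.442, against 0.440 expected when shut. Handing in.

```bash
python3 -c "
from workcell import r
print(r.hand_in())"
```

```text
the job is handed in; nothing more can be done
None
```

I reset the interlock and handed the job in at about 12 s; no verdict was reported.

- **Guard back:** I pushed the lip's front face to the end stop. The tips stopped at x 0.491, as predicted.
- **Keys pressed:** I pressed both square keys together, level, about 4.5 mm below first contact at about 31 N. I held them for 3.1 s, then lifted straight up. The picture afterwards showed both keys up and the guard still back.
- **Guard forward:** I pushed the lip's rear face to the front stop. The last pictures put the lip at x 0.439–0.442, against 0.440 expected when shut.
- **Last checks:** The arm was clear and the contact force was near zero. The loose things and the round-key box showed no change from the first picture.

**Checks that disagreed:**
- **Guard at the start:** it appeared to be about 9 mm open at the start.
- **Lip width:** in the first top view it measured 99 mm instead of 90 mm; the scene view gave 88 mm.
- **Fingertip reach:** the camera put the tips about 166 mm ahead of the TCP, but key contact showed about 171 mm. The opening push therefore ran with the tips at about 54–56 mm instead of the recommended 57 mm or more. Nothing showed it touching the keys, and I used 171 mm for the closing push.

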